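Proof-load a mug handle behind the guard

TASK

A bisque mug stands in the handle proof tester with its ear on the pin of the spring balance. While the spring is still at rest, slide the clear guard fully shut in front of the mug; then pull the upright draw grip out against its spring until its pointer stands in the notch of the set marker on the scale, without pulling on past the notch. The program finishes while still holding the grip there; do not shift the marker or knock the other mugs and the bowl about.

Things in the scene. Friction and masses are not known exactly. Their poses are not given: they have to be found in the camera images.
- tester: Handle proof tester, fixed to the table; grey base 200 (x) by 440 mm (y), 18 mm high. Origin: centre of its underside. -x is its front (robot side), +y (left) the mug end, -y (right) the pulling end. Clear housing round the mug, open in front: y 47 to 218, x -69 to 91 mm, roof z 168 mm. Steel spring barrel along y from there to y -72 mm, x 0, top z 96 mm. Guard and draw slide both run along its y.
- guard (a joint): Sliding guard in front of the mug, m: 0 = fully shut against its stop, up to 0.132 = open, towards the tester's -y. Clear panel with a thin metal edge, 165 mm wide, top z 174 mm, in the plane x = -81 mm of the tester. Stays where it is left; about 2 N moves it.
- guard_handle (a point): Grasp point on the guard's handle: upright round steel bar, 16 mm diameter, axis 35 mm in front of the panel (two 9 mm stays behind it, 22 and 60 mm below this point). On the bar's axis, tester z 172 mm, x -116 mm, y 85 mm minus the guard value; bar's round top z 190, lower end 92 mm. Grasp from above, fingers closing along the tester's y. Axes as the tester's.
- draw (a joint): Travel of the draw slide, m: 0 = at rest against its stop, growing to 0.070 as it is pulled towards the tester's -y, away from the mug. A spring pulls it back: about 4 N at 0, plus 200 N per metre (14 N at 0.050); let go, it returns to 0.
- grip_mid (a point): Grasp point on the axis of the upright black turned draw grip, 25 mm diameter, 70 mm tall (tester z 88 to 158 mm), on top of the draw slide's carriage; this point at tester z 133 mm, x 0, y -105 mm minus the draw value. Below the grip is a block 34 x 28 mm. Grasp from above at any yaw: nothing else stands within 60 mm at this height. The grip does not turn. Axes as the tester's.
- pointer (a point): Tip of the steel pointer blade (2.5 mm wide) that sticks out of the draw slide's front over the graduated scale bar; tester x = -51 mm, z = 40 mm, y = -105 mm minus the draw value. Axes as the tester's.
- marker (a joint): Position of the set marker on the scale bar, m, along the tester's -y: exactly the value of joint draw at which the pointer stands in the middle of the notch. It differs from start to start (0.030 to 0.056) and is clamped; it is not to be moved.
- notch (a point): Middle of the 8 mm wide notch of the set marker, a dark steel saddle 26 mm wide on the scale bar in front of the draw slide, top z = 49 mm; the notch opens towards the pointer. Tester x = -57 mm, z = 40 mm. Axes as the tester's (y along the travel).
- mug_left: Loose bisque mug, 84 mm diameter, 96 mm tall, standing left of the tester; origin at the centre of its foot. Leave alone.
- mug_back: Loose bisque mug, the same size, standing behind the tester; origin at the centre of its foot. Leave alone.
- white_bowl: Loose white bowl, 120 mm diameter, 62 mm tall, standing in front of the tester's pulling end; origin at the centre of its foot. Leave alone.

How it is judged:
On the way:
1. the guard is fully shut while the draw slide is still at rest (value of joint each of guard, draw below 0.005 m), for 0.2 s.
At the end, for the whole second after the job is handed in: The pointer stands still within 4 mm of the middle of the marker's notch, the fingers hold the draw grip against the spring (more than 4 N on it), the guard is fully shut (within 5 mm of its stop) and the marker is where it was (within 3 mm) (y of pointer in the frame of notch between -0.004 and 0.004 m and velocity of joint draw between -0.01 and 0.01 m/s and contact force between the fingers and draw above 4 N and value of joint guard below 0.005 m and distance of notch from where it was at the start of the episode below 0.003 m); the arm keeps its last pose, push and grip.
It fails at once if load put on (draw slide out by more than 10 mm) while the guard is more than 10 mm from shut (value of joint each of draw, guard above 0.01 m).
It fails at once if pulled on past the notch: pointer more than 9 mm beyond its middle (y of pointer in the frame of notch below -0.009 m).
It fails at once if a loose mug or the bowl pushed more than 30 mm or tipped over (distance of any of mug_left, mug_back, white_bowl from where it was at the start of the episode above 0.03 m or angle between any of mug_left, mug_back, white_bowl's own z axis and vertical above 0.5 rad).
It also fails if it takes over 40 s, if anything falls off the work surface, if the arm or the gripper's body presses on something with over 40 N, if the wrist force passes 120 N, or if a joint passes its speed limit or range.

ROBOT

A 6-joint arm with a two-finger parallel gripper is mounted at the origin on the work surface; the furniture and walls round the work are solid. World frame = base frame: x ahead of the robot, y to its left, z up, the work surface at z = 0. Lengths are in m, angles in rad, forces in N, time in s.
With the tool pointing down it reaches from about 0.35 to 0.775 m from the base axis. Payload 7.3 kg.
Tool frame: the origin (TCP) lies at the centre of the arm's flange, where the gripper is bolted on; the fingertips stand 178 mm ahead of it and the grasp point (between the pads) lies 159 mm ahead of it (tip_extent is the distance from the TCP to the fingertips, in m); z points along the fingers, y is the line along which they close (so a half turn about z gives the same grasp; the last joint's range is limited). The gripper opens to 92 mm and grips with 3 to 60 N. Pads are 19 mm wide; open, the fingers measure 130 mm over their backs; the gripper's body (75 mm by 190 mm) begins 47 mm behind the grasp point.
Start: joints at [-1.478, 0.342, 1.524, -0, 1.275, -0.146], TCP at [0.124, -0.51, 0.405] pointing down, gripper open.
Joint ranges: [-2.53, 2.53], [-0.77, 2.02], [0.04, 2.7], [-1, 4.14], [0.28, 2.66], [-3.11, 3.11]. Speed limits (rad/s): [2.57, 2.57, 3.14, 3.14, 3.14, 3.14].

INTERFACE

Orientations are given as [roll, pitch, yaw] about the fixed x, y, z axes, in that order (R = Rz(yaw) Ry(pitch) Rx(roll)).
In Python, from cell import * gives the robot as it stands.
- The arm moves only by the tool arm_command, never from a script. Its arguments are lists of equal length, an entry for each row: "xyz": the shift along the world's x, y, z in mm, a list of three; "spin": the turn about the world's z in degrees. In form: {"xyz": [[tx, ty, tz], ...], "spin": [spin, ...]}. A call has 1 to 20 rows; each row shifts and turns the commanded pose from where the row before left it; what a row does not reach is not made up. A row lasts 1/10 s, in which the tool goes at most 50 mm and 8.59 degrees, less where a joint would pass 70% of its speed; a pose out of reach is approached as far as the arm can. A call with a gripper value outside its range is refused whole. "jaw" is the opening, from -1 (shut) to 1 (fully open), set as the call begins (left out, the last holds). The fingers move at their own pace and stop on an object; "squeeze" is the grip in N (left out, the last holds). Time passes only in rows, so rows that do not move let the fingers close. It gives the time, the measured TCP pose, the force, the opening and the grip force at its end, in the units of the state.
- observe(): the state, without advancing time (a new reading comes with each control period).
- read_camera(name): name is "scene" or "side" or "wrist"; returns a dict with "img" (400x640x3 uint8, red, green, blue), "depth" (400x640 float32, m along the optical axis (not along the pixel's ray), 0 where there is no reading), "fx", "fy", "cx", "cy" (pixels), "dist_coeffs" ([k1, k2, p1, p2, k3] as OpenCV has them; the pictures are not rectified), "world_from_camera" (4x4, takes a point from camera to world coordinates). Camera axes: x right, y up, looking along -z (the intrinsics and any distortion apply to the point x, -y, -z); pixel columns grow to the right and rows downward; lengths in m; the calibration is good to about 2 mm. A picture is of the moment at which its call begins.
- hand_in(): hands the job in; it is judged then, once.
The state is a dict: "time": time; "qpos": joint angles; "qvel": joint speeds; "joint_efforts": joint torques, N m; "tool_pos": TCP position; "tool_rot": TCP orientation; "contact_force": force on the tool from outside, world axes, zero at the start; "torque": the same for the moment, N m; "opening": finger opening in m; "grip_force": force on a finger pad.
Only numpy, scipy, OpenCV 4.12 (cv2) and the standard library are available. Lean on these libraries where they do the work, as an engineer would, in place of code of your own. Each camera call takes 0.05 s, during which the arm holds its last target. There are 200 camera calls.

## Working session

There is one attempt and no reset: what is moved stays moved. The work goes in short steps, Python scripts to look and compute and a tool call to move; the robot and the scene stay as the last step left them, time stands still between calls to the robot, and variables do not carry over. Pictures are saved under pics/ and viewed, at most 10 in all, crops included, and the job is handed in when it is done.

Besides the shell and the picture viewer there is one more tool, called after ">>>" by a JSON object that holds its "method" and its "body", one argument or row to a line. arm_command: Moves the arm, as the interface text tells. Its arguments: {"type":"object","properties":{"xyz":{"type":"array","items":{"type":"array","items":{"type":"number"}}},"spin":{"type":"array","items":{"type":"number"}},"jaw":{"type":"number"},"squeeze":{"type":"number"}},"required":["xyz","spin"]}

```bash
mkdir -p pics; ls
cat > h.py <<'E'
from cell import *
import numpy as np, cv2
def cam(n):
    c=read_camera(n); c['K']=np.array([[c['fx'],0,c['cx']],[0,c['fy'],c['cy']],[0,0,1]]); return c
def ray(c,uv):
    p=cv2.undistortPoints(np.array(uv,float).reshape(-1,1,2),c['K'],np.array(c['dist_coeffs'])).reshape(-1,2)
    d=np.c_[p[:,0],-p[:,1],-np.ones(len(p))]; T=np.array(c['world_from_camera'])
    return T[:3,3],d@T[:3,:3].T
def onz(c,uv,z):
    o,d=ray(c,uv); return o+d*((z-o[2])/d[:,2])[:,None]
def cloud(c):
    h,w=c['depth'].shape; v,u=np.mgrid[:h,:w]; o,d=ray(c,np.c_[u.ravel(),v.ravel()])
    P=o+d*c['depth'].ravel()[:,None]; P[c['depth'].ravel()==0]=np.nan
    return P.reshape(h,w,3)
def proj(c,P):
    T=np.linalg.inv(np.array(c['world_from_camera'])); q=np.atleast_2d(P)@T[:3,:3].T+T[:3,3]; q=q*[1,-1,-1]
    return cv2.projectPoints(q,np.zeros(3),np.zeros(3),c['K'],np.array(c['dist_coeffs']))[0].reshape(-1,2)
E
python3 - <<'E'
from h import *
import pickle
for n in ("scene","side","wrist"):
    c=cam(n); pickle.dump(c,open(n+'0.pkl','wb')); cv2.imwrite(f'pics/{n}0.png',c['img'][:,:,::-1]); print(n,np.round(c['world_from_camera'],3).tolist())
s=observe(); print(s['time'],s['tool_pos'],s['tool_rot'],s['opening'])
E
```

```text
pics
scene [[0.238, -0.72, 0.652, 1.29], [0.971, 0.168, -0.169, -0.114], [0.012, 0.674, 0.739, 0.989], [0.0, 0.0, 0.0, 1.0]]
side [[0.862, -0.414, 0.292, 0.869], [0.506, 0.692, -0.515, -0.49], [0.011, 0.592, 0.806, 1.01], [0.0, 0.0, 0.0, 1.0]]
wrist [[0.238, 0.931, 0.276, 0.199], [-0.971, 0.228, 0.066, -0.491], [-0.001, -0.284, 0.959, 0.382], [0.0, 0.0, 0.0, 1.0]]
0.15 [ 0.12420072 -0.51000178  0.4042195 ] [-3.14048438e+00 -1.72652346e-04  2.38800771e-01] 0.09192872077687167
```

View pics/scene0.png

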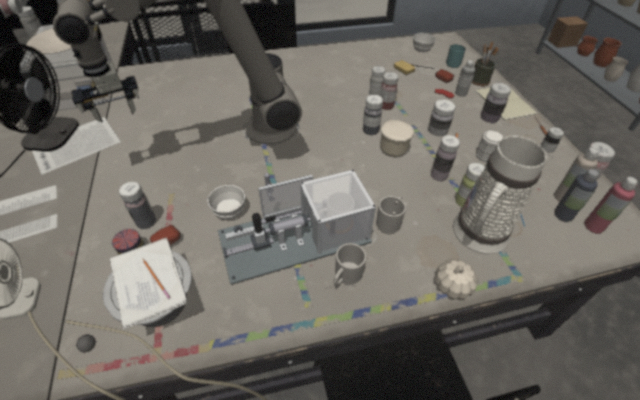

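View pics/side0.png

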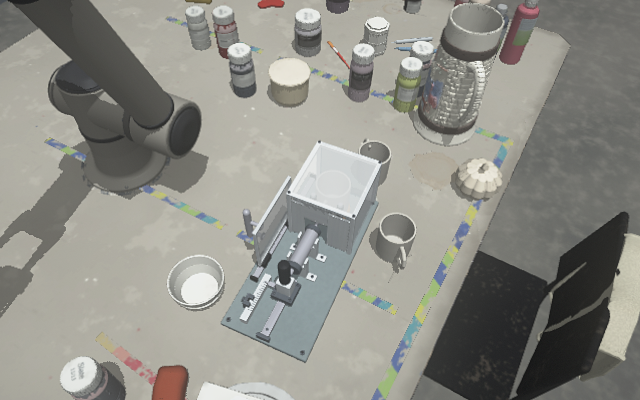

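The side view shows the tester: housing at about (335,195), guard handle bar at (248,225), black grip at (285,272), marker near (248,300), bowl at (195,282). I'll fit the base and look at a closer crop.

Run:
```python
from h import *
import pickle
c=pickle.load(open('side0.pkl','rb'))
im=c['img'][:,:,::-1]; cv2.imwrite('pics/s1.png',cv2.resize(im[195:365,215:385],None,fx=3.5,fy=3.5,interpolation=cv2.INTER_CUBIC))
P=cloud(c); z=P[:,:,2]
print('table z',np.nanmedian(z[330:390,150:220]))
m=((z>0.010)&(z<0.028)).astype(np.uint8); m[:, :200]=0; m[:190]=0; m[370:]=0; m[:,390:]=0
hsv=cv2.cvtColor(c['img'],cv2.COLOR_RGB2HSV)
print('base hsv',hsv[330,270],hsv[345,300],'table',hsv[380,220])
n,l,st,_=cv2.connectedComponentsWithStats(m); k=1+np.argmax(st[1:,4]); print(st[k])
q=P[l==k]; r=cv2.minAreaRect((q[:,:2]*1000).astype(np.float32)); print(r, cv2.boxPoints(r))
# grip: dark points at height
d=(hsv[:,:,2]<60)&(z>0.12)&(z<0.17); d[:200]=0;d[:,:250]=0;d[330:]=0;d[:,330:]=0
print('grip n',d.sum(),np.nanmedian(P[d],0))
g=(z>0.15)&(z<0.2); g[:,:235]=0; g[:,258:]=0; g[:200]=0; g[260:]=0
print('bar',g.sum(),np.nanmedian(P[g],0),np.nanmax(P[g],0))
```

```text
table z 0.001337741666184833
base hsv [111  16 201] [ 96  23 155] table [ 25  18 181]
[ 221  200  158  162 7869]
((574.9469604492188, -14.31732177734375), (200.0830535888672, 438.53271484375), 6.264807224273682) [[ 451.57568  192.72269]
 [ 499.43005 -243.19116]
 [ 698.31824 -221.35733]
 [ 650.46387  214.55652]]
grip n 80 [ 0.59327797 -0.12661488  0.13913759]
bar 197 [ 0.47138774 -0.0731485   0.17078124] [ 0.50743561 -0.06035104  0.19340226]
```

View pics/s1.png

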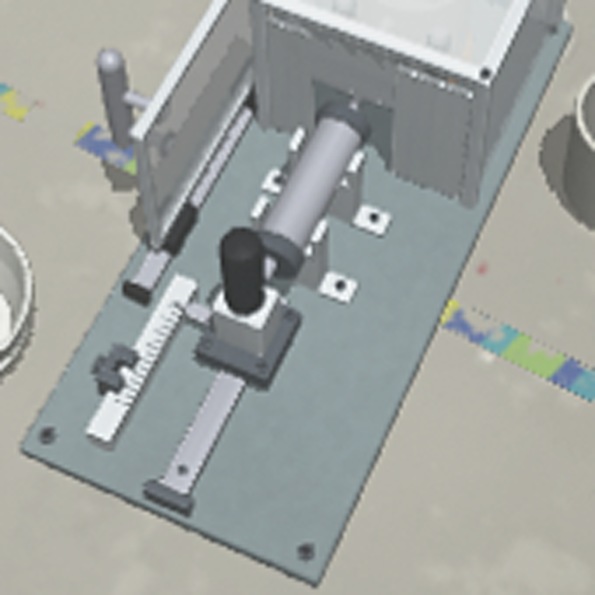

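The crop shows the dark saddle marker at side px ≈ (248,300), pointer at (271,284), bar top at (246,211), grip top at (284,263). Base fit is 200×438.5 mm as it should be: centre (575,-14), yaw 6.3°. Now the marker.

```bash
cat >> h.py <<'E'
a=np.deg2rad(6.265); C=np.array([.575,-.0143]); R=np.array([[np.cos(a),-np.sin(a)],[np.sin(a),np.cos(a)]])
def tt(P): P=np.atleast_2d(P); return np.c_[(P[:,:2]-C)@R,P[:,2]]
def tw(P): P=np.atleast_2d(np.array(P,float)); return np.c_[P[:,:2]@R.T+C,P[:,2]]
E
python3 - <<'E'
from h import *
import pickle
c=pickle.load(open('side0.pkl','rb')); hsv=cv2.cvtColor(c['img'],cv2.COLOR_RGB2HSV)
m=(hsv[:,:,2]<110); b=np.zeros_like(m); b[285:315,235:265]=1; m&=b
v,u=np.nonzero(m); P=tt(onz(c,np.c_[u,v],.049))*1000
print('marker n',len(u),'x',np.percentile(P[:,0],[1,10,50,90,99]).round(1),'y',np.percentile(P[:,1],[0,1,5,50,95,99,100]).round(1))
print(hsv[290:311,238:260,2])
print('notch px for draw .03-.056',[proj(c,tw([-.057,-.105-d,.049])).round(1).tolist() for d in(.03,.04,.05,.056)])
print('pointer px pred',proj(c,tw([[-.051,-.105,.04]])).round(1))
for n in ('mug','g'): pass
q=tt(cloud(c)[m])*1000; print('depth med',np.nanmedian(q,0).round(1))
bar=tt(cloud(c)[205:232,240:252].reshape(-1,3)); bar=bar[bar[:,2]>.14]; print('bar tester',np.nanmedian(bar,0),len(bar))
# top of bar by ray: topmost px
E
```

```text
marker n 53 x [-73.4 -70.9 -60.6 -41.7 -41.4] y [-186.  -182.1 -177.  -165.6 -147.5 -126.6 -124. ]
[[173 140 156 165 164 164 164 162 163 164 163 163 164 164 164 162 162 193
  237 235 235 231]
 [170 147 167 164 164 164 164 163 164 163 163 164 164 163 163 162 186 230
  235 234 234 230]
 [157 160 164 164 164 163 164 164 162 159 161 162 163 167 161 166 215 236
  234 228 227 199]
 [151 165 163 164 163 164 164 165 158 137 143 139 143 164 157 178 240 235
  226 170 206 233]
 [161 162 164 164 165 164 164 163 156 136 122 120 115 130 162 212 235 236
  234 227 199 177]
 [159 161 164 164 164 161 162 158 135 129 123 116 116 115 112 126 191 239
  229 206 234 233]
 [161 161 164 165 157 134 139 153 121 117 125 119 122 119 115 109 155 235
  228 198 175 192]
 [161 163 165 162 137 104 101 114 115 118 116 106 126 120 117  85 104 176
  210 234 234 179]
 [163 163 165 154 119 110 101 118 118 111  75  68  72 100 120  81 169 234
  199 174 181  94]
 [162 163 159 133 102 110 113 118 118 107  69  86 119  95  72 128 211 212
  236 232 159 116]
 [161 163 156 122  85 108 135 124 113  78  72 161 248 201 133 167 233 1
[... 470 characters left out ...]
118 141 165 162]
 [162 162 163 164 149  83  69  89 118  88  71 132 225 232 195 172 179 115
  127 154 164 161]
 [162 162 162 164 154 106  75 166 245 193 140 198 232 213 240 229 102 121
  142 162 160 160]
 [162 162 161 162 165 159 161 220 239 239 236 236 230 193 160 149 115 133
  165 162 160 159]
 [162 162 160 160 162 156 190 239 236 223 162 214 236 240 228 101 124 147
  161 159 159 159]
 [162 161 160 159 159 179 226 235 234 234 234 229 191 151 128 120 140 163
  160 159 160 159]]
notch px for draw .03-.056 [[[255.3, 290.6]], [[253.0, 294.5]], [[250.7, 298.5]], [[249.4, 300.9]]]
pointer px pred [[264.6 282. ]]
depth med [ -62.3 -160.7   42.3]
bar tester [-0.11256925 -0.04493568  0.17161672] 132
```

>>> {"method": "arm_command", "body": {
  "xyz": [
    [8,10,0],
    [15,20,0],
    [20,26,0],
    [20,26,0],
    [20,26,0],
    [20,26,0],
    [20,26,0],
    [20,26,0],
    [20,26,0],
    [20,26,0],
    [20,26,0],
    [20,26,0],
    [20,26,0],
    [20,26,0],
    [20,26,0],
    [20,26,0],
    [18,24,0],
    [14,18,0],
    [5,7,0],
    [0,0,0]
  ],
  "spin": [-0.4,-0.4,-0.4,-0.4,-0.4,-0.4,-0.4,-0.4,-0.4,-0.4,-0.4,-0.4,-0.4,-0.4,-0.4,-0.4,-0.4,-0.3,-0.3,0],
  "jaw": 1
}}

```text
time: 2.15
tool_pos: [0.4642, -0.066, 0.4045]
tool_rot: [-3.141, 0.001, 0.112]
contact_force: [-0.0, -0.8, 0.8]
opening: 0.092
grip_force: 0.0
```

Run:
```python
from h import *
import pickle
s=observe(); print(s['time'],s['tool_pos'],np.rad2deg(s['tool_rot']))
c0=pickle.load(open('side0.pkl','rb'))
o,d=ray(c0,[[247.9,222.1],[246.5,212]]); n=R@np.array([1,0]); t=((C+n*-.116-o[:2])@n)/(d[:,:2]@n); X=o+d*t[:,None]; print('bar from side',X,tt(X))
c=cam('wrist'); pickle.dump(c,open('wrist1.pkl','wb')); cv2.imwrite('pics/w1.png',c['img'][:,:,::-1])
```

```text
2.15 [ 0.46415516 -0.06603615  0.40454309] [-1.79990500e+02  3.09254637e-02  6.39229794e+00]
bar from side [[ 0.46408446 -0.06696215  0.14705759]
 [ 0.46391806 -0.06544648  0.18258968]] [[-0.116      -0.04024375  0.14705759]
 [-0.116      -0.03871897  0.18258968]]
```

View pics/w1.png

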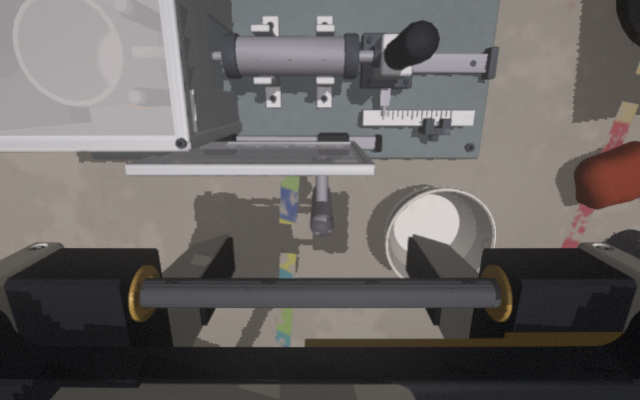

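The wrist view shows the bar at (320,215) midway between the fingers, the marker at (435,125), the pointer at (386,105) and the bowl clear at (440,232). Descend and close, and measure the marker from this picture.

>>> {"method": "arm_command", "body": {
  "xyz": [
    [0,0,-10],
    [0,0,-15],
    [0,0,-15],
    [0,0,-15],
    [0,0,-12],
    [0,0,-6],
    [0,0,0],
    [0,0,0]
  ],
  "spin": [0,0,0,0,0,0,0,0]
}}

```text
time: 3.0
tool_pos: [0.4641, -0.0675, 0.332]
tool_rot: [3.141, -0.0, 0.109]
contact_force: [-0.6, -0.6, -0.3]
opening: 0.0915
grip_force: 0.0
```

>>> {"method": "arm_command", "body": {
  "xyz": [
    [0,0,0],
    [0,0,0],
    [0,0,0],
    [0,0,0],
    [0,0,0],
    [0,0,0],
    [0,0,0],
    [0,0,0],
    [0,0,0],
    [0,0,0]
  ],
  "spin": [0,0,0,0,0,0,0,0,0,0],
  "jaw": -1,
  "squeeze": 15
}}

```text
time: 4.0
tool_pos: [0.4642, -0.0671, 0.3317]
tool_rot: [3.142, 0.0, 0.11]
contact_force: [-0.4, -0.4, -0.0]
opening: 0.0165
grip_force: 0.0
```

Run:
```python
from h import *
import pickle
c=pickle.load(open('wrist1.pkl','rb')); g=cv2.cvtColor(c['img'],cv2.COLOR_RGB2GRAY)
cv2.imwrite('pics/w1c.png',cv2.resize(c['img'][70:160,350:500,::-1],None,fx=5,fy=5,interpolation=cv2.INTER_CUBIC))
for r in range(108,138,2): print(r,g[r,415:456])
print('pred pointer',proj(c,tw([-.051,-.105,.04])),[proj(c,tw([-.057,-.105-d,.049])).round(1).tolist() for d in(.03,.04,.05,.056)])
```

```text
108 [121 121 122 120 120 122 121 123 123 123 122 122 123 122 124 123 123 123
 121 123 121 122 125 120 120 122 123 122 122 122 121 120 121 121 121 122
 124 122 119 121 122]
110 [166 152 131 157 168 168 148 132 154 169 166 151 144 161 168 165 134 134
 162 165 163 139 153 163 167 160 125 151 164 165 158 133 153 163 161 141
 126 154 163 165 164]
112 [207 183 151 187 207 204 164 152 191 208 204 158 161 195 206 202 151 175
 202 206 201 148 182 207 207 188 140 185 206 205 177 133 189 208 204 163
 145 194 207 209 208]
114 [207 165 153 191 206 203 153 158 195 209 203 155 181 207 209 203 149 182
 206 206 189 140 185 208 206 177 143 188 207 206 166 155 194 208 203 149
 160 199 208 210 207]
116 [207 177 180 204 210 204 155 182 205 207 202 170 187 207 205 187 144 185
 207 206 196 180 197 208 205 159 154 193 207 207 169 183 202 208 202 142
 176 201 207 206 204]
118 [207 209 209 209 209 206 154 158 158 132 122 121 122 124 124 107 105 141
 160 182 202 209 210 205 168 114 115 141 148 150 150 151 152 154 150 114
 170 201 209 210 207]
120 [207 209 209 208 207 203 158 123  85  55  54  72  86  90  92  88
[... 895 characters left out ...]
91  86  87  90  99 101  98 108 108 108 106 106
 118 124 122 124 125]
132 [ 82  83  80  70  61  56  53  50  51  54  77  85  87  89  87  86  89  89
  87  88  87  87  89  88  89  84  87  90  98  98  98 105 104 102 101 113
 124 124 124 125 124]
134 [ 82  84  84  82  82  81  78  75  75  68  71  77  81  75  73  74  73  75
  75  73  73  75  73  79  88  89  90  91  94  95  98  99  97  95  95 116
 126 124 125 125 126]
136 [ 87  88  84  85  83  83  80  82  83  81  82  80  80  71  63  63  67  73
  80  86  84  83  79  99 119 123 123 121 118 122 123 123 124 120 123 123
 124 121 124 124 124]
pred pointer [[385.31142148 114.27417374]] [[[416.7, 121.0]], [[426.8, 121.0]], [[436.8, 121.1]], [[442.8, 121.1]]]
```

View pics/w1c.png

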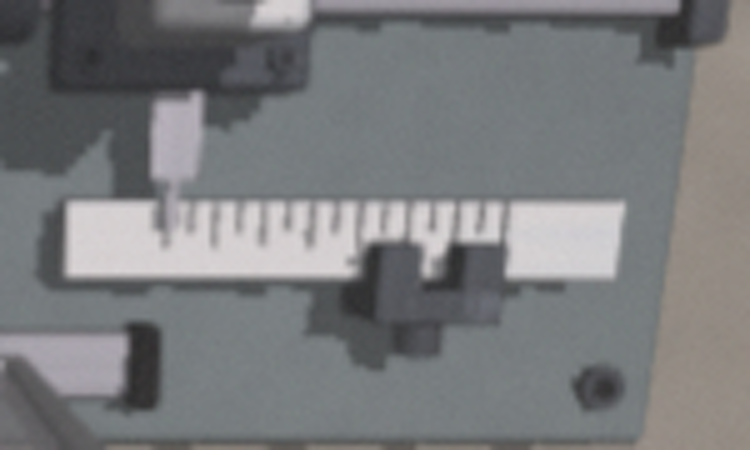

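Relative to the pointer the marker stands at a draw of about 0.052–0.053 (side view agrees). Now shut the guard.

>>> {"method": "arm_command", "body": {
  "xyz": [
    [0,0,0],
    [0,0,0],
    [-0.5,5,0],
    [-1,9,0],
    [-1.3,12,0],
    [-1.3,12,0],
    [-1.3,12,0],
    [-1.3,12,0],
    [-1.3,12,0],
    [-1.3,12,0],
    [-1.3,12,0],
    [-1.1,10,0],
    [-0.7,6,0],
    [-0.2,2,0],
    [0,0,0],
    [0,0,0]
  ],
  "spin": [0,0,0,0,0,0,0,0,0,0,0,0,0,0,0,0]
}}

```text
time: 5.6
tool_pos: [0.4515, 0.049, 0.3317]
tool_rot: [-3.141, 0.001, 0.109]
contact_force: [-4.1, 1.9, 1.6]
opening: 0.0154
grip_force: 15.0
```

>>> {"method": "arm_command", "body": {
  "xyz": [
    [-0.2,2,0],
    [-0.2,2,0],
    [-0.2,2,0],
    [-0.2,2,0],
    [0,0,0],
    [0,0,0]
  ],
  "spin": [0,0,0,0,0,0]
}}

```text
time: 6.2
tool_pos: [0.4506, 0.0571, 0.3317]
tool_rot: [-3.141, 0.001, 0.11]
contact_force: [-6.5, 0.6, 2.8]
opening: 0.0153
grip_force: 15.0
```

>>> {"method": "arm_command", "body": {
  "xyz": [
    [-0.2,2,0],
    [-0.2,2,0],
    [0,0,0],
    [0,0,0]
  ],
  "spin": [0,0,0,0]
}}

```text
time: 6.6
tool_pos: [0.4504, 0.0592, 0.3317]
tool_rot: [3.137, 0.001, 0.11]
contact_force: [-4.8, -15.0, 3.1]
opening: 0.0156
grip_force: 15.0
```

The force of -15 N shows the guard on its stop. Release and rise.

>>> {"method": "arm_command", "body": {
  "xyz": [
    [0,0,0],
    [0,0,0],
    [0,0,0],
    [0,0,0],
    [0,0,0],
    [0,0,5],
    [0,0,12],
    [0,0,18],
    [0,0,18],
    [0,0,15],
    [0,0,6],
    [0,0,0]
  ],
  "spin": [0,0,0,0,0,0,0,0,0,0,0,0],
  "jaw": 1
}}

```text
time: 7.8
tool_pos: [0.4505, 0.061, 0.4065]
tool_rot: [3.141, -0.002, 0.11]
contact_force: [-1.0, -0.2, -0.9]
opening: 0.0918
grip_force: 0.0
```

>>> {"method": "arm_command", "body": {
  "xyz": [
    [5,-6,0],
    [10,-13,0],
    [14,-18,0],
    [14,-19,0],
    [14,-19,0],
    [14,-19,0],
    [14,-19,0],
    [14,-19,0],
    [14,-18,0],
    [12,-15,0],
    [8,-10,0],
    [3,-5,0],
    [0,0,0],
    [0,0,0]
  ],
  "spin": [0,0,0,0,0,0,0,0,0,0,0,0,0,0]
}}

```text
time: 9.2
tool_pos: [0.5862, -0.1188, 0.4056]
tool_rot: [-3.141, 0.001, 0.11]
contact_force: [-0.3, 0.3, 0.1]
opening: 0.0916
grip_force: 0.0
```

Run:
```python
from h import *
c=cam('side'); w=cam('wrist')
cv2.imwrite('pics/c2.png',np.hstack([cv2.resize(c['img'][130:380,200:400],(320,400)),w['img'][:, :]])[:,170:970,::-1] if 0 else np.hstack([cv2.resize(c['img'][120:370,200:400],(320,400)),w['img'][:,80:560]])[:,:,::-1])
X=tw([0,-.105,.133])[0]; s=observe(); print(s['time'],s['tool_pos'],X,X[:2]-s['tool_pos'][:2])
```

```text
9.3 [ 0.58610527 -0.11849506  0.40592569] [ 0.58645835 -0.11867292  0.133     ] [ 0.00035308 -0.00017786]
```

View pics/c2.png

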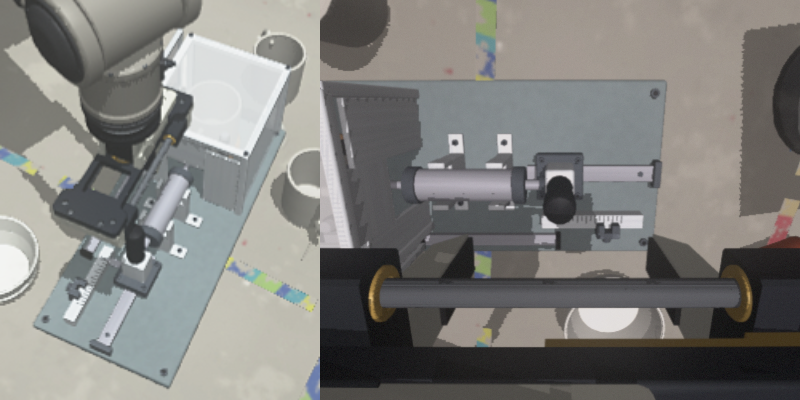

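The picture shows the grip centred between the fingers (wrist col 320), the guard gone from its open place, nothing disturbed. Descend and grip.

>>> {"method": "arm_command", "body": {
  "xyz": [
    [0,0,-8],
    [0,0,-14],
    [0,0,-16],
    [0,0,-16],
    [0,0,-16],
    [0,0,-16],
    [0,0,-14],
    [0,0,-9],
    [0,0,-5],
    [0,0,0],
    [0,0,0]
  ],
  "spin": [0,0,0,0,0,0,0,0,0,0,0]
}}

```text
time: 10.4
tool_pos: [0.5866, -0.1191, 0.2923]
tool_rot: [3.141, -0.001, 0.11]
contact_force: [0.5, 0.4, -0.5]
opening: 0.0919
grip_force: 0.0
```

>>> {"method": "arm_command", "body": {
  "xyz": [
    [0,0,0],
    [0,0,0],
    [0,0,0],
    [0,0,0],
    [0,0,0],
    [0,0,0],
    [0,0,0],
    [0,0,0],
    [0,0,0],
    [0,0,0],
    [0,0,0],
    [0,0,0]
  ],
  "spin": [0,0,0,0,0,0,0,0,0,0,0,0],
  "jaw": -1,
  "squeeze": 45
}}

```text
time: 11.6
tool_pos: [0.5864, -0.1187, 0.2917]
tool_rot: [-3.141, 0.0, 0.11]
contact_force: [1.6, 4.3, 0.1]
opening: 0.0246
grip_force: 45.0
```

Run:
```python
from h import *
import pickle
c=cam('side'); w=cam('wrist'); pickle.dump((c,w),open('g.pkl','wb'))
cv2.imwrite('pics/c3.png',np.hstack([cv2.resize(c['img'][120:370,200:400],(320,400)),w['img'][:,80:560]])[:,:,::-1])
s=observe(); print(s['time'],s['tool_pos'],s['opening'],s['grip_force'],s['contact_force'])
```

```text
11.7 [ 0.58636903 -0.11877975  0.29167311] 0.02454840390575468 45.000092312693596 [0.52501956 4.21675296 0.57189433]
```

View pics/c3.png

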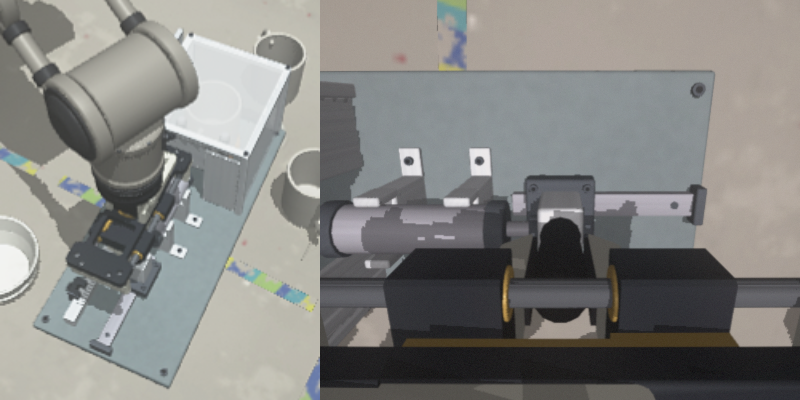

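Grip held (opening 24.5 mm, 45 N); the pointer is hidden in the wrist view, the marker visible in the side view at about (75,290) of the crop. Pull 46 mm first, then look.

>>> {"method": "arm_command", "body": {
  "xyz": [
    [0.2,-2,0],
    [0.4,-4,0],
    [0.6,-5,0],
    [0.5,-5,0],
    [0.6,-5,0],
    [0.5,-5,0],
    [0.6,-5,0],
    [0.5,-5,0],
    [0.5,-4,0],
    [0.3,-3,0],
    [0.3,-2,0],
    [0,-0.7,0],
    [0,0,0],
    [0,0,0]
  ],
  "spin": [0,0,0,0,0,0,0,0,0,0,0,0,0,0]
}}

```text
time: 13.1
tool_pos: [0.5913, -0.163, 0.2917]
tool_rot: [-3.138, 0.001, 0.11]
contact_force: [0.1, 13.5, 2.4]
opening: 0.0246
grip_force: 45.0
```

Run:
```python
from h import *
import pickle
c=cam('side'); w=cam('scene'); pickle.dump((c,w),open('g2.pkl','wb'))
A=cv2.resize(c['img'][270:345,215:295],None,fx=5,fy=5,interpolation=cv2.INTER_CUBIC); B=cv2.resize(w['img'][170:290,210:310],(313,375),interpolation=cv2.INTER_CUBIC)
cv2.imwrite('pics/c4.png',np.hstack([A,B])[:,:,::-1])
s=observe(); print(s['time'],s['tool_pos'],tt(s['tool_pos']),s['opening'],s['grip_force'],s['contact_force'])
```

```text
13.2 [ 0.59133967 -0.16298644  0.29166501] [[ 1.63603912e-05 -1.49581554e-01  2.91665014e-01]] 0.02465955554174684 45.000347681343555 [-0.03864636 13.41729034  2.0198471 ]
```

View pics/c4.png

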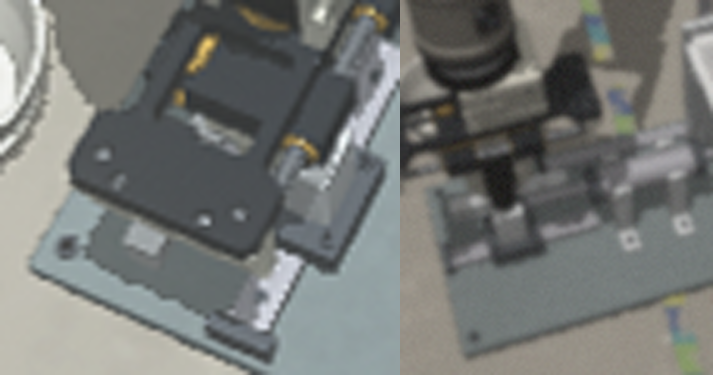

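The gripper hides the pointer and notch; the carriage's plate corner is visible though (side px ≈ (281,323)), so I track that corner across the three side pictures and refine the marker/pointer separation.

Run:
```python
from h import *
import pickle
ims=[pickle.load(open('side0.pkl','rb')),pickle.load(open('g.pkl','rb'))[0],pickle.load(open('g2.pkl','rb'))[0]]
gs=[cv2.cvtColor(c['img'],cv2.COLOR_RGB2GRAY) for c in ims]
pts=[]
for g,p in zip(gs,[(290.5,304.8),(290,306),(281.3,323.3)]):
    q=cv2.cornerSubPix(g,np.array([[p]],np.float32),(3,3),(-1,-1),(3,50,.01))[0,0]; pts.append(q)
for z in(.022,.03):print(z,[tuple(np.round(tt(onz(ims[0],[p],z))[0]*1000,1)) for p in pts])
print(pts)
cv2.imwrite('pics/c5.png',np.hstack([cv2.resize(c['img'][275:330,255:315],(240,220),interpolation=0) for c in ims])[:,:,::-1])
# pointer in side0 and wrist1
print(gs[0][276:290,262:282])
w=cv2.cvtColor(pickle.load(open('wrist1.pkl','rb'))['img'],cv2.COLOR_RGB2GRAY); print(w[102:122:1,376:394])
```

```text
0.022 [(np.float64(21.7), np.float64(-125.6), np.float64(22.0)), (np.float64(21.2), np.float64(-126.7), np.float64(22.0)), (np.float64(21.5), np.float64(-170.5), np.float64(22.0))]
0.03 [(np.float64(23.5), np.float64(-128.7), np.float64(30.0)), (np.float64(23.0), np.float64(-129.7), np.float64(30.0)), (np.float64(23.3), np.float64(-173.2), np.float64(30.0))]
[array([290.66956, 306.3024 ], dtype=float32), array([290.24863, 306.64444], dtype=float32), array([281.2457 , 324.51816], dtype=float32)]
[[154 195 235 231 230 231 231 233 232 167 156 157 157 155 139  98 100  56
   57  58]
 [181 237 232 230 230 230 230 232 210 136 157 159 157 141  98 101 120  66
   55  57]
 [212 233 230 230 230 230 232 222 104 121 158 158 152  99 100 126 186  62
   55  57]
 [238 232 230 232 231 231 229 170 111 124 159 157 141  98 113 194 239  60
   53  57]
 [234 231 227 227 229 232 219  99 125 131 159 150  97  99 143 233 233  78
   50  57]
 [231 222 190 160 198 227 175 130 166 150 163 152 109 120 207 238 234 160
   46  55]
 [227 200 194 129 157 190 175 185 201 198 187 171 154 130 230 235 238 233
   72  51]
 [232
[... 1391 characters left out ...]
156 189 207 205 165 156]
 [209 210 209 205 171 131 116 149 167 168 187 169 160 193 208 203 160 153]
 [209 209 209 205 171 130 113 145 169 171 187 167 162 193 207 205 162 167]
 [210 208 207 203 174 138 120 148 173 186 197 165 157 192 207 205 163 176]
 [210 208 208 206 196 182 152 154 185 201 204 180 179 201 208 205 162 176]
 [210 208 210 210 206 204 169 162 193 207 208 203 202 209 210 204 159 173]
 [209 210 208 210 209 204 165 158 191 208 208 209 209 209 208 204 163 177]
 [210 210 210 211 210 207 181 181 203 208 209 209 210 210 207 208 183 188]
 [210 210 210 208 207 209 202 204 207 210 211 210 208 209 209 209 203 203]
 [208 209 208 209 209 210 209 209 210 208 209 210 209 209 209 211 209 210]]
```

View pics/c5.png

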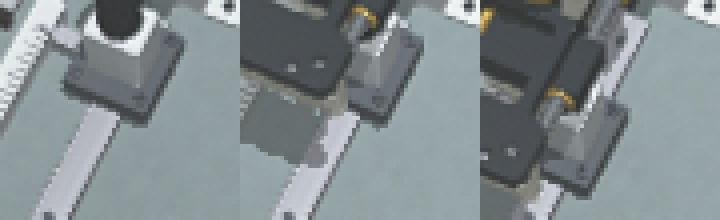

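Run:
```python
from h import *
import pickle
c=pickle.load(open('side0.pkl','rb'))
for n,p in dict(near_end=(247,304.8),far_end=(251,293.9),far_prong_in=(249.5,297.5),near_prong_in=(247.5,300.6)).items(): print(n,tt(onz(c,[p],.049))[0].round(4))
for p in [(266,281.8),(268,282)]: print('pointer',tt(onz(c,[p],.04))[0].round(4))
w=pickle.load(open('wrist1.pkl','rb'))
print('w pointer',tt(onz(w,[(384.3,112)],.04))[0],'w notch',tt(onz(w,[(438.2,121)],.049))[0])
```

```text
near_end [-0.0573 -0.1707  0.049 ]
far_end [-0.0616 -0.1455  0.049 ]
far_prong_in [-0.0605 -0.1541  0.049 ]
near_prong_in [-0.0609 -0.162   0.049 ]
pointer [-0.0484 -0.1034  0.04  ]
pointer [-0.0442 -0.1021  0.04  ]
w pointer [-0.04876459 -0.10383924  0.04      ] w notch [-0.05694176 -0.15643175  0.049     ]
```

Both views agree on the marker: notch 8 mm wide, draw ≈ 0.053; the corner track says the draw now stands at about 0.045. Pull about 8 mm more.

>>> {"method": "arm_command", "body": {
  "xyz": [
    [0.2,-2,0],
    [0.2,-2,0],
    [0.2,-2,0],
    [0.1,-1.2,0],
    [0.1,-0.8,0],
    [0,0,0],
    [0,0,0],
    [0,0,0],
    [0,0,0]
  ],
  "spin": [0,0,0,0,0,0,0,0,0]
}}

```text
time: 14.1
tool_pos: [0.5922, -0.1707, 0.2917]
tool_rot: [-3.137, 0.001, 0.11]
contact_force: [-0.4, 14.1, 2.4]
opening: 0.0241
grip_force: 45.0
```

Run:
```python
from h import *
c=cam('side'); g=cv2.cvtColor(c['img'],cv2.COLOR_RGB2GRAY)
q=cv2.cornerSubPix(g,np.array([[(279.6,327.7)]],np.float32),(3,3),(-1,-1),(3,50,.01))[0,0]
print(q,tt(onz(c,[q],.022))*1000)
A=cv2.resize(c['img'][120:360,200:400],(500,600),interpolation=cv2.INTER_CUBIC); cv2.imwrite('pics/c6.png',A[:,:,::-1])
s=observe(); print(s['time'],tt(s['tool_pos']),s['contact_force'],s['opening'],s['grip_force'])
```

```text
[279.65308 327.63406] [[  21.52117056 -177.96282474   22.        ]]
14.15 [[ 8.72957371e-06 -1.57317743e-01  2.91668781e-01]] [-0.54085283 14.3657742   3.95439702] 0.024405477228913657 45.000339690595865
```

View pics/c6.png

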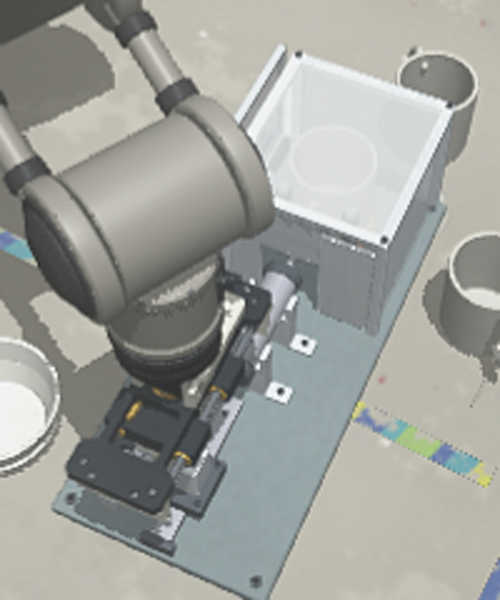

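The picture shows the guard closed along the front of the housing, the grip held and the loose pieces in place. Corner displacement, TCP travel and spring force all put the draw at 52–53.5 mm, within the notch.

```bash
python3 -c "
from cell import *
print(hand_in())"
```

```text
the job is handed in; nothing more can be done
None
```

I shut the guard against its stop with the spring at rest, pulled the grip out to about 53 mm (my estimate for the notch), and handed the job in holding it there at about 14 N. The gripper hid the pointer and notch at the end, so the final position rests on tracking the carriage, the arm's travel and the spring force, and the hand-in returned no verdict.

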